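# Sort a specimen delivery for the laboratory departments

## Task

Sort this delivery of specimens: the blood cultures are urgent, so before you move any cup or pot, stand the two blood-culture bottles in the dark two-bay rack, each in the bay of its cap's colour. Then put the yellow-lidded urine cup in the white urinalysis tray, and the red-lidded cup and the blue-capped pot together in the blue microbiology tray. Keep every specimen upright, set it down on the floor of its tray or bay without dropping it, and leave the wash bottle and the tube rack where they are.

Things in the scene. Friction and masses are not known exactly. Their poses are not given: they have to be found in the camera images.
- green_bottle_center (a point): Loose blood-culture bottle, amber with a white label, GREEN cap (29 mm across) and green band. 110 mm tall; straight body 38 mm across up to 82 mm, then a shoulder. About 0.11 kg. The point is on its axis, 55 mm above its foot; z is up along the axis. At the start all five specimens stand upright on a 2 mm thick dark teal mat before the robot.
- purple_bottle_center (a point): Loose blood-culture bottle, the same in shape and size (38 mm across, 110 mm tall) but with a PURPLE cap and band. The point is on its axis, 55 mm above its foot; z is up. The five specimens stand in a mixed row roughly along y, 70 to 115 mm from centre to centre, so they are best gripped with one finger before and one behind the row.
- yellow_cup_center (a point): Loose closed specimen cup, cream-white, 76 mm tall; body tapers from 45 mm (foot) to 51 mm; YELLOW screw lid 54 to 56 mm across on the top 18 mm. About 0.09 kg. The point is on its axis, 38 mm above its foot; z is up. Stands on the mat in the same row.
- red_cup_center (a point): Loose closed specimen cup, the same in shape and size (76 mm tall, lid 54 to 56 mm across) but with a RED lid. The point is on its axis, 38 mm above its foot; z is up. Stands on the mat in the same row.
- blue_pot_center (a point): Loose closed slim specimen pot, cream-white, 76 mm tall, body 33 mm across; BLUE screw cap 37 to 39 mm across on the top 20 mm. About 0.05 kg. The point is on its axis, 38 mm above its foot; z is up. Stands on the mat in the same row.
- bottle_rack: Fixed dark grey rack, 76 mm (its x) by 150 mm (its y), 35 mm high, walls 5 mm, floor 5 mm thick. Origin at the centre of its underside, on the bench. Two open bays side by side, each 66 by 67 mm inside: the bay with green floor and rim has its centre at y = +36 mm, the bay with purple floor and rim at y = -36 mm of its frame.
- urine_tray: Fixed WHITE shallow tray (urinalysis), outside 130 mm (its x) by 150 mm (its y), 30 mm high, walls and floor 4 mm thick. Origin at the centre of its underside, on the bench.
- micro_tray: Fixed BLUE shallow tray (microbiology), outside 130 mm (its x) by 150 mm (its y), 30 mm high, walls and floor 4 mm thick. Origin at the centre of its underside, on the bench. Takes two specimens side by side along its y. The rack and the two trays stand in a row beyond the mat, in any order, each turned by up to 0.2 rad.
- wash_bottle: Bystander, loose: white wash bottle, 70 mm across, 165 mm to the green collar, thin spout up to 220 mm; to the left of the mat. Origin at the centre of its foot.
- tube_rack: Bystander, loose: white test-tube rack with open tubes, 220 mm (its x) by 70 mm, 94 mm high with the tubes; to the right of the mat. Origin at the centre of its foot.

How it is judged:
On the way, in this order (a step that is already met when the one before it is completed fails the run):
1. both blood-culture bottles stand in their own bays of the rack, released (x of green_bottle_center in the frame of bottle_rack between -0.022 and 0.022 m and y of green_bottle_center in the frame of bottle_rack between 0.014 and 0.058 m and z of each of green_bottle_center, purple_bottle_center in the frame of bottle_rack below 0.066 m and angle between each of green_bottle_center, purple_bottle_center's own z axis and vertical below 0.12 rad and x of purple_bottle_center in the frame of bottle_rack between -0.022 and 0.022 m and y of purple_bottle_center in the frame of bottle_rack between -0.058 and -0.014 m and contact force between each of green_bottle, purple_bottle and the fingers below 0.1 N and linear speed of each of green_bottle, purple_bottle below 0.03 m/s), for 0.2 s.
2. the yellow cup stands in the white tray and the red cup and blue pot in the blue tray, released (x of yellow_cup_center in the frame of urine_tray between -0.052 and 0.052 m and y of yellow_cup_center in the frame of urine_tray between -0.062 and 0.062 m and z of yellow_cup_center in the frame of urine_tray below 0.048 m and angle between each of yellow_cup_center, red_cup_center, blue_pot_center's own z axis and vertical below 0.12 rad and x of red_cup_center in the frame of micro_tray between -0.052 and 0.052 m and y of red_cup_center in the frame of micro_tray between -0.062 and 0.062 m and z of each of red_cup_center, blue_pot_center in the frame of micro_tray below 0.048 m and x of blue_pot_center in the frame of micro_tray between -0.052 and 0.052 m and y of blue_pot_center in the frame of micro_tray between -0.062 and 0.062 m and contact force between each of yellow_cup, red_cup, blue_pot and the fingers below 0.1 N), for 0.2 s.
At the end, for the whole second after the job is handed in: Each bottle in the bay of its cap colour (within 22 mm of its centre in x and y); yellow cup in the white tray, red cup and blue pot in the blue tray (within 52 mm of its centre in x, 62 mm in y); all on the floor within 6 mm, upright within 0.12 rad, released, at rest (x of green_bottle_center in the frame of bottle_rack between -0.022 and 0.022 m and y of green_bottle_center in the frame of bottle_rack between 0.014 and 0.058 m and z of each of green_bottle_center, purple_bottle_center in the frame of bottle_rack below 0.066 m and angle between each of green_bottle_center, purple_bottle_center, yellow_cup_center, red_cup_center, blue_pot_center's own z axis and vertical below 0.12 rad and x of purple_bottle_center in the frame of bottle_rack between -0.022 and 0.022 m and y of purple_bottle_center in the frame of bottle_rack between -0.058 and -0.014 m and x of yellow_cup_center in the frame of urine_tray between -0.052 and 0.052 m and y of yellow_cup_center in the frame of urine_tray between -0.062 and 0.062 m and z of yellow_cup_center in the frame of urine_tray below 0.048 m and x of red_cup_center in the frame of micro_tray between -0.052 and 0.052 m and y of red_cup_center in the frame of micro_tray between -0.062 and 0.062 m and z of each of red_cup_center, blue_pot_center in the frame of micro_tray below 0.048 m and x of blue_pot_center in the frame of micro_tray between -0.052 and 0.052 m and y of blue_pot_center in the frame of micro_tray between -0.062 and 0.062 m and linear speed of each of green_bottle, purple_bottle, yellow_cup, red_cup, blue_pot below 0.03 m/s); the robot touches nothing.
It fails at once if a cup or pot is moved (by more than 40 mm) before both bottles stand in their bays (distance of any of yellow_cup_center, red_cup_center, blue_pot_center from where it was at the start of the episode above 0.04 m and not (x of green_bottle_center in the frame of bottle_rack between -0.022 and 0.022 m and y of green_bottle_center in the frame of bottle_rack between 0.014 and 0.058 m and z of each of green_bottle_center, purple_bottle_center in the frame of bottle_rack below 0.066 m and angle between each of green_bottle_center, purple_bottle_center's own z axis and vertical below 0.12 rad and x of purple_bottle_center in the frame of bottle_rack between -0.022 and 0.022 m and y of purple_bottle_center in the frame of bottle_rack between -0.058 and -0.014 m)).
It fails at once if a specimen is dropped or knocked: it moves faster than 0.6 m/s while the fingers do not hold it ((linear speed of green_bottle above 0.6 m/s and contact force between green_bottle and the fingers below 0.05 N) or (linear speed of purple_bottle above 0.6 m/s and contact force between purple_bottle and the fingers below 0.05 N) or (linear speed of yellow_cup above 0.6 m/s and contact force between yellow_cup and the fingers below 0.05 N) or (linear speed of red_cup above 0.6 m/s and contact force between red_cup and the fingers below 0.05 N) or (linear speed of blue_pot above 0.6 m/s and contact force between blue_pot and the fingers below 0.05 N)).
It fails at once if a specimen is tipped by more than 0.6 rad (angle between any of green_bottle_center, purple_bottle_center, yellow_cup_center, red_cup_center, blue_pot_center's own z axis and vertical above 0.6 rad).
It fails at once if the wash bottle or the tube rack is moved by more than 30 mm (distance of any of wash_bottle, tube_rack from where it was at the start of the episode above 0.03 m).
It also fails if it takes over 120 s, if anything falls off the work surface, if the arm or the gripper's body presses on something with over 40 N, if the wrist force passes 120 N, or if a joint passes its speed limit or range.

## Robot

A 6-joint arm with a two-finger parallel gripper is mounted at the origin on the work surface. World frame = base frame: x ahead of the robot, y to its left, z up, the work surface at z = 0. Lengths are in m, angles in rad, forces in N, time in s.
With the tool pointing down it reaches from about 0.325 to 0.775 m from the base axis. Payload 5.5 kg.
Tool frame: the origin (TCP) lies midway between the tips of the shut fingers; the grasp point (between the pads) lies 19 mm behind it; z points along the fingers, y is the direction in which the jaws open and shut (so a half turn about z gives the same grasp; the last joint's range is limited). The gripper opens to 88 mm and grips with 3 to 60 N. Pads are 20 mm wide; open, the fingers measure 115 mm over their backs; the gripper's body (75 mm by 178 mm) begins 61 mm behind the grasp point.
Start: joints at [-1.241, 0.091, 1.231, -0, 1.82, -0.057], TCP at [0.226, -0.556, 0.223] pointing down, gripper open.
Joint ranges: [-2.87, 2.87], [-0.86, 2.18], [0.17, 2.46], [-1.51, 4.65], [0.06, 2.69], [-2.65, 2.65]. Speed limits (rad/s): [2.57, 2.57, 3.01, 3.14, 3.14, 3.14].

## Interface

Orientations are given as a unit quaternion [x, y, z, w].
In Python, from plant import sensors, vision, workorder gives the robot as it stands.
- The arm moves only by the tool jog_arm, never from a script. Its argument "deltas" is a list of rows, each a list of 3 entries, a list of its own where there are three numbers: the opening in per cent of the stroke, from 0 (shut) to 100 (fully open), then the shift along the tool's x, y, z in m, then the turn, a rotation vector about the tool's x, y, z in rad. In form: [[gripper, [tx, ty, tz], [wx, wy, wz]], ...]. A call has 1 to 8 rows; each row is the pose to reach, as a shift and turn from the pose commanded when the call began, along the tool's axes at that moment; what a row does not reach only later rows make up. A row lasts 1/10 s, in which the tool goes at most 50 mm and 8.59 degrees, less where a joint would pass 70% of its speed; a pose out of reach is approached as far as the arm can. A call with a gripper value outside its range is refused whole. The fingers move at their own pace and stop on an object; the grip force is fixed at half the most. Time passes only in rows, so rows that repeat a pose let the fingers close. It gives the time, the measured TCP pose, the force and the opening at its end, in the units of the state.
- sensors.get_state(): the state, without advancing time (a new reading comes with each control period).
- vision.read_camera(name): name is "side" or "top" or "wrist"; returns the picture (384x512x3 uint8, red, green, blue); there is no depth.
- vision.get_calibration(name): a dict with "fx", "fy", "cx", "cy" (pixels), "k1" (the pictures are not rectified: a ray, as slopes to the right and down, at radius r is drawn at 1 + k1 r^2 times it, then the intrinsics apply), "R" (3x3) and "t" (3): a world point X has camera coordinates R X + t. Camera axes: x right, y down, z forward; pixel columns grow to the right and rows downward; lengths in m; the calibration is good to about 2 mm. A picture is of the moment at which its call begins: read the wrist's pose just before it. get_calibration takes no time and is no camera call; for the wrist camera it gives the pose at the moment of the call.
- workorder.sign_off(): hands the job in, once; it reports no verdict.
The state is a dict: "clock": time; "joint_positions": joint angles; "dq": joint speeds; "joint_torque": joint torques, N m; "tcp_pos": TCP position; "orientation": TCP orientation; "force": force on the tool from outside, world axes, zero at the start; "moment": the same for the moment, N m; "grip_width": finger opening in m.
Only numpy, scipy, OpenCV 4.12 (cv2) and the standard library are available. Lean on these libraries where they do the work, as an engineer would, in place of code of your own. Each camera call takes 0.05 s, during which the arm holds its last target.

## Working session

There is one attempt and no reset: what is moved stays moved. The work goes in short steps, Python scripts to look and compute and a tool call to move; the robot and the scene stay as the last step left them, time stands still between calls to the robot, and variables do not carry over. Pictures are saved under pics/ and viewed, and the job is handed in when it is done.

Besides the shell and the picture viewer there is one more tool, called after ">>>" as name([rows], argument=value, ...), one row to a line, values as JSON. jog_arm: Moves the arm, as the interface text tells. Its arguments: {"type":"object","properties":{"deltas":{"type":"array"}},"required":["deltas"]}

```bash
ls; mkdir -p pics; python3 - <<'E'
from plant import sensors, vision, workorder
import cv2
s=sensors.get_state(); print(s)
for n in ("top","side"):
    im=vision.read_camera(n); cv2.imwrite(f"pics/{n}0.png",im[:,:,::-1]); print(n,vision.get_calibration(n))
E
```

```text
pics
{'clock': 0.0, 'joint_positions': array([-1.24068293e+00,  9.18397877e-02,  1.23188073e+00, -1.89368270e-05,
        1.81978941e+00, -5.67141417e-02]), 'dq': array([2.71291097e-04, 5.34985146e-04, 9.09235929e-04, 4.63492121e-05,
       1.03707223e-03, 5.94564711e-04]), 'joint_torque': array([ 2.83046851e-03, -4.46453762e+01, -4.06440246e+01,  7.01655820e-02,
        2.95080326e-02, -1.22651022e-04]), 'tcp_pos': array([ 0.2262398 , -0.55539212,  0.22152121]), 'orientation': array([ 9.81353790e-01,  1.92207752e-01, -1.39730461e-04, -9.48442281e-04]), 'force': array([-0.77016388,  0.0784959 , -0.31288644]), 'moment': array([ 0.05432779, -0.01752876,  0.00303159]), 'grip_width': 0.08784385628367435}
top {'fx': 414.5861653358526, 'fy': 414.5861653358526, 'cx': 255.9583553696613, 'cy': 190.98440370034584, 'k1': -0.06559895450833618, 'R': array([[-0.00812346, -0.99991298,  0.01039477],
       [-0.99297054,  0.00683866, -0.11816403],
       [ 0.11808266, -0.0112816 , -0.99293968]]), 't': array([-1.04960275e-03,  5.22564422e-01,  1.32945815e+00])}
side {'fx': 413.4538158677155, 'fy': 413.4538158677155, 'cx': 248.7314346964416, 'cy': 185.28867427638417, 'k1': -0.12266090224353939, 'R': array([[-0.67872932, -0.73411904, -0.01989313],
       [-0.42152477,  0.41161605, -0.80801553],
       [ 0.60136792, -0.54003839, -0.58882524]]), 't': array([0.37708211, 0.28240393, 0.88634065])}
```

View pics/top0.png

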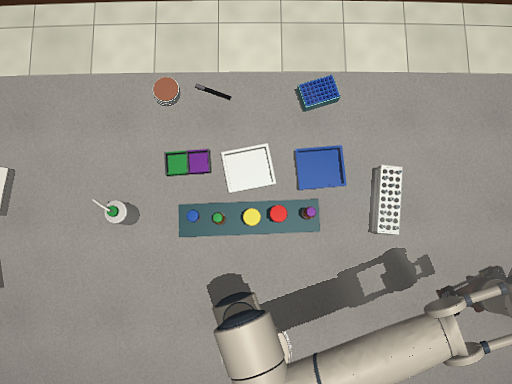

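View pics/side0.png

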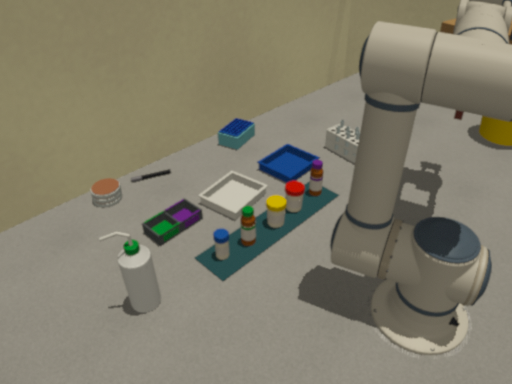

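The top view shows the caps: blue (193,216), green (218,218), yellow (251,217), red (278,214) and purple (310,212). The rack is at (188,162), the white tray at (249,168) and the blue tray at (320,167). Next I'll measure them by fitting silhouettes.

```bash
cat > h.py <<'E'
import numpy as np, cv2
from scipy.optimize import minimize
from plant import sensors, vision
def proj(P,c):
    K=np.array([[c['fx'],0,c['cx']],[0,c['fy'],c['cy']],[0,0,1.]])
    return cv2.projectPoints(np.asarray(P,float).reshape(-1,1,3),cv2.Rodrigues(c['R'])[0],c['t'],K,np.array([c['k1'],0,0,0]))[0].reshape(-1,2)
def unproj(uv,c,z):
    K=np.array([[c['fx'],0,c['cx']],[0,c['fy'],c['cy']],[0,0,1.]])
    n=cv2.undistortPoints(np.asarray(uv,float).reshape(-1,1,2),K,np.array([c['k1'],0,0,0])).reshape(-1,2)
    d=np.c_[n,np.ones(len(n))]@c['R']; C=-c['R'].T@c['t']
    return C+d*((z-C[2])/d[:,2])[:,None]
def hsv(im): return cv2.cvtColor(im,cv2.COLOR_RGB2HSV)
def blob(m,near=None):
    n,l,s,ce=cv2.connectedComponentsWithStats(m.astype(np.uint8))
    k=1+np.argmax(s[1:,4]) if near is None else 1+np.argmin(np.hypot(*(ce[1:]-near).T)+1000*(s[1:,4]<25))
    return l==k, ce[k], s[k,4]
S=6
def iou_fit(mask,pts,c,x0,R=None):
    ys,xs=np.where(mask); o=np.array([xs.min()-8,ys.min()-8]); w=int(xs.max()-o[0]+9); h=int(ys.max()-o[1]+9)
    M=cv2.resize(mask[o[1]:o[1]+h,o[0]:o[0]+w].astype(np.uint8)*255,(w*S,h*S),interpolation=cv2.INTER_LINEAR)>127
    def f(p):
        a=p[2]/5 if len(p)>2 else 0
        Q=pts@np.array([[np.cos(a),np.sin(a),0],[-np.sin(a),np.cos(a),0],[0,0,1]])+[p[0],p[1],0]
        q=(proj(Q,c)-o+.5)*S-.5
        hu=cv2.convexHull(q.astype(np.float32))
        r=np.zeros(M.shape,np.uint8); cv2.fillConvexPoly(r,np.round(hu*16).astype(np.int32),1,shift=4); r=r>0
        return 1-(r&M).sum()/(r|M).sum()
    n=len(x0); sim=np.vstack([x0]+[np.array(x0)+.012*np.eye(n)[i] for i in range(n)])
    r=minimize(f,x0,method='Nelder-Mead',options=dict(initial_simplex=sim,xatol=1e-4,fatol=1e-5))
    return r.x,1-r.fun
def cyl(r,z0,z1):
    t=np.linspace(0,2*np.pi,40,endpoint=False); a=np.c_[r*np.cos(t),r*np.sin(t)]
    return np.vstack([np.c_[a,0*t+z0],np.c_[a,0*t+z1]])
def box(x,y,z0,z1): return np.array([[i*x/2,j*y/2,k] for i in(-1,1) for j in(-1,1) for k in(z0,z1)])
E
python3 - <<'E'
from h import *
im=cv2.imread('pics/top0.png')
cv2.imwrite('pics/z1.png',cv2.resize(im[140:245,155:355],None,fx=4,fy=4,interpolation=cv2.INTER_NEAREST))
H=cv2.cvtColor(im,cv2.COLOR_BGR2HSV)
for u,v in [(193,216),(218,218),(251,217),(278,214),(310,212),(178,162),(198,162),(249,168),(320,167),(224,170),(188,152),(300,230),(300,130)]: print(u,v,H[v,u])
c=vision.get_calibration('top'); print(-c['R'].T@c['t'])
for n,uv,z in [('b',(193,216),.078),('g',(218,218),.112),('y',(251,217),.078),('r',(278,214),.078),('p',(310,212),.112),('rack',(188,162),.02),('w',(249,168),.015),('bl',(320,167),.015)]: print(n,unproj([uv],c,z).round(3))
E
```

```text
193 216 [109 166 180]
218 218 [ 66 141 170]
251 217 [ 28 150 237]
278 214 [  1 182 230]
310 212 [142 125 174]
178 162 [ 66 157 149]
198 162 [141 150 151]
249 168 [ 34   7 239]
320 167 [110 151 169]
224 170 [ 27  16 177]
188 152 [130  48  32]
300 230 [ 93  67 122]
300 130 [ 22  18 152]
[0.3618966  0.01037526 1.38183098]
b [[0.439 0.194 0.078]]
g [[0.43  0.113 0.112]]
y [[0.435 0.012 0.078]]
r [[ 0.443 -0.073  0.078]]
p [[ 0.447 -0.17   0.112]]
rack [[0.623 0.221 0.02 ]]
w [[0.602 0.017 0.015]]
bl [[ 0.604 -0.221  0.015]]
```

View pics/z1.png

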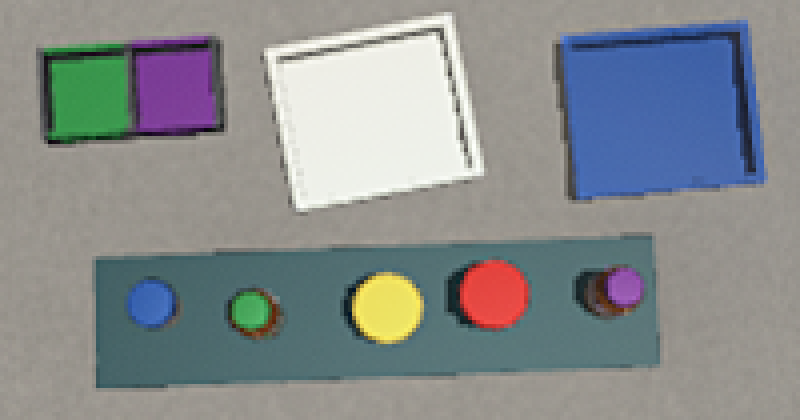

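```bash
cat > meas.py <<'E'
from h import *
def inr(H,h0,h1,s0,v0): return (H[...,0]>=h0)&(H[...,0]<=h1)&(H[...,1]>=s0)&(H[...,2]>=v0)
CAPS=dict(blue=((193,216),(100,118,110,90),.019,.058,.078),green=((218,218),(50,80,80,80),.0145,.095,.112),
 yellow=((251,217),(22,35,80,120),.0275,.060,.078),red=((278,214),(-1,6,120,120),.0275,.060,.078),purple=((310,212),(132,160,70,90),.0145,.095,.112))
E
python3 - <<'E'
from meas import *
im=cv2.imread('pics/top0.png')[:,:,::-1].copy();H=hsv(im);c=vision.get_calibration('top')
for n,(uv,r,R,z0,z1) in CAPS.items():
    m,ce,a=blob(inr(H,*r),uv); g=unproj([ce],c,z1)[0,:2]
    print(n,ce.round(1),a,*iou_fit(m,cyl(R,z0,z1),c,g))
def hull(m):
    h=cv2.convexHull(np.argwhere(m)[:,::-1].astype(np.int32)); o=np.zeros(m.shape,np.uint8);cv2.fillConvexPoly(o,h,1);return o>0
ov=im[:,:,::-1].copy()
ov=cv2.resize(ov,None,fx=4,fy=4,interpolation=cv2.INTER_NEAREST)
for n,m,b,x0 in [('w',blob((H[...,1]<30)&(H[...,2]>185),(249,168))[0],box(.13,.15,.03,.03),(.6,.017,0)),
  ('bl',blob(inr(H,100,120,90,110),(320,167))[0],box(.13,.15,.03,.03),(.6,-.22,0)),
  ('rack',blob(cv2.morphologyEx((((H[...,2]<75)|inr(H,50,80,90,60)|inr(H,130,160,80,60))).astype(np.uint8),cv2.MORPH_OPEN,np.ones((3,3))),(188,162))[0],box(.076,.15,0.,.035),(.62,.22,0))]:
    hm=hull(m); p,i=iou_fit(hm,b,c,x0); a=p[2]/5; print(n,hm.sum(),p[:2].round(4),'yaw',round(a,3),i)
    Q=b@np.array([[np.cos(a),np.sin(a),0],[-np.sin(a),np.cos(a),0],[0,0,1]])+[p[0],p[1],0]
    hu=cv2.convexHull(((proj(Q,c)+.5)*4).astype(np.float32)); cv2.polylines(ov,[np.round(hu).astype(np.int32)],True,(0,0,255),1)
    cs=cv2.findContours(cv2.resize(hm.astype(np.uint8),None,fx=4,fy=4,interpolation=cv2.INTER_NEAREST),0,2)[0]; cv2.drawContours(ov,cs,-1,(0,255,255),1)
cv2.imwrite('pics/z2.png',ov[540:800,620:1420])
E
```

```text
blue [192.  215.4] 125 [0.44138277 0.19869025] 0.941591784338896
green [217.1 217.2] 71 [0.43347483 0.11569102] 0.905497664390945
yellow [251.4 216.6] 253 [0.43629818 0.01035726] 0.9596642319851739
red [278.  213.2] 235 [ 0.44669714 -0.07376127] 0.9384272169548243
purple [310.8 211.5] 74 [ 0.44910396 -0.17308639] 0.8913418420144877
w 2084 [0.6023 0.0201] yaw 0.002 0.8214276341687443
bl 2007 [ 0.6013 -0.2192] yaw 0.0 0.8685970050284577
rack 501 [0.6254 0.2299] yaw 0.002 0.6941528652515356
```

View pics/z2.png

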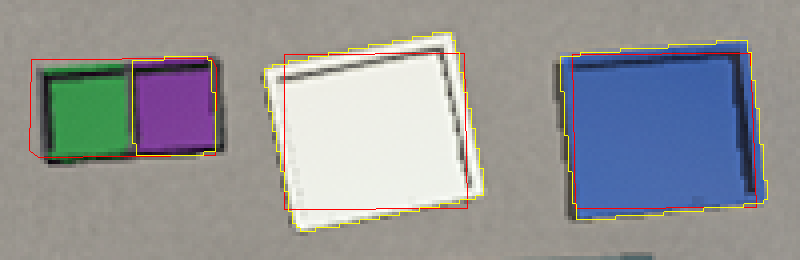

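```bash
sed -i 's|p\[2\]/5|p[2]*8|' h.py; python3 - <<'E'
from meas import *
im=cv2.imread('pics/top0.png')[:,:,::-1].copy();H=hsv(im);c=vision.get_calibration('top')
def hull(m):
    h=cv2.convexHull(np.argwhere(m)[:,::-1].astype(np.int32)); o=np.zeros(m.shape,np.uint8);cv2.fillConvexPoly(o,h,1);return o>0
ov=cv2.resize(im[:,:,::-1],None,fx=4,fy=4,interpolation=cv2.INTER_NEAREST)
rk=(((H[...,2]<85)|inr(H,50,80,90,60)|inr(H,130,160,80,60))).astype(np.uint8); rk[:,:160]=0; rk[:,215:]=0; rk[:146]=0; rk[180:]=0
for n,m,b,x0 in [('w',blob((H[...,1]<30)&(H[...,2]>185),(249,168))[0],box(.13,.15,.015,.03),(.6,.017,0)),
  ('bl',blob(inr(H,100,120,90,110),(320,167))[0],box(.13,.15,.03,.03),(.6,-.22,0)),
  ('rack',rk>0,box(.076,.15,0.,.035),(.62,.22,0))]:
    hm=hull(m); p,i=iou_fit(hm,b,c,x0); a=p[2]*8; print(n,hm.sum(),p[:2].round(4),'yaw',round(a,3),i)
    Q=b@np.array([[np.cos(a),np.sin(a),0],[-np.sin(a),np.cos(a),0],[0,0,1]])+[p[0],p[1],0]
    hu=cv2.convexHull(((proj(Q,c)+.5)*4).astype(np.float32)); cv2.polylines(ov,[np.round(hu).astype(np.int32)],True,(0,0,255),1)
    cs=cv2.findContours(cv2.resize(hm.astype(np.uint8),None,fx=4,fy=4,interpolation=cv2.INTER_NEAREST),0,2)[0]; cv2.drawContours(ov,cs,-1,(0,255,255),1)
    if n=='rack':
        for s in (.036,-.036): print(p[0]-s*np.sin(a),p[1]+s*np.cos(a))
cv2.imwrite('pics/z3.png',ov[540:800,620:1420])
E
```

```text
w 2084 [0.5998 0.0192] yaw 0.192 0.8642750493254413
bl 2007 [ 0.5987 -0.218 ] yaw 0.089 0.8735049833887043
rack 1123 [0.6228 0.2221] yaw 0.066 0.9598373279430167
0.6204365357502285 0.2580191704164162
0.6252013366742787 0.1861770054145583
```

View pics/z3.png

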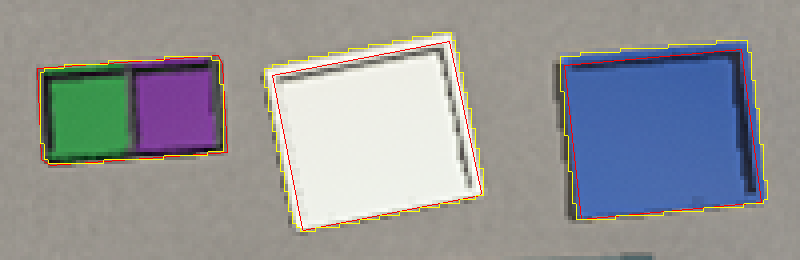

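>>> jog_arm([
  [100, [0.35, -0.27, 0], [0, 0, -1.184]],
  [100, [0.35, -0.27, 0], [0, 0, -1.184]],
  [100, [0.35, -0.27, 0], [0, 0, -1.184]],
  [100, [0.35, -0.27, 0], [0, 0, -1.184]],
  [100, [0.35, -0.27, 0], [0, 0, -1.184]],
  [100, [0.35, -0.27, 0], [0, 0, -1.184]],
  [100, [0.35, -0.27, 0], [0, 0, -1.184]],
  [100, [0.35, -0.27, 0], [0, 0, -1.184]],
])

```text
clock: 0.9
tcp_pos: [0.4279, -0.208, 0.2223]
orientation: [0.705, 0.709, -0.0, -0.0]
force: [1.7, -0.2, 0.1]
grip_width: 0.0879
```

>>> jog_arm([
  [100, [0, 0, 0], [0, 0, 0]],
  [100, [0, 0, 0], [0, 0, 0]],
])

```text
clock: 1.1
tcp_pos: [0.4277, -0.209, 0.2222]
orientation: [0.706, 0.708, -0.0, -0.0]
force: [0.4, -0.1, 0.4]
grip_width: 0.0878
```

```bash
python3 - <<'E'
from meas import *
s=sensors.get_state(); print(s['tcp_pos'],s['orientation'],s['force'])
c=vision.get_calibration('wrist'); im=vision.read_camera('wrist'); print(c)
cv2.imwrite('pics/w1.png',im[:,:,::-1])
E
```

```text
[ 0.42773684 -0.20903566  0.22224815] [ 7.06461158e-01  7.07751696e-01 -3.20070033e-04 -2.58396865e-04] [ 0.44592481 -0.1010778   0.41480703]
{'fx': 334.0797742762314, 'fy': 334.0797742762314, 'cx': 255.44360938811295, 'cy': 183.9797573611453, 'k1': -0.09733819059947414, 'R': array([[ 9.99997586e-01,  2.12835890e-03, -5.45842201e-04],
       [ 2.19718222e-03, -9.66853012e-01,  2.55324157e-01],
       [ 1.56722664e-05, -2.55324740e-01, -9.66855355e-01]]), 't': array([-0.4282447 , -0.23394684,  0.33659169])}
```

View pics/w1.png

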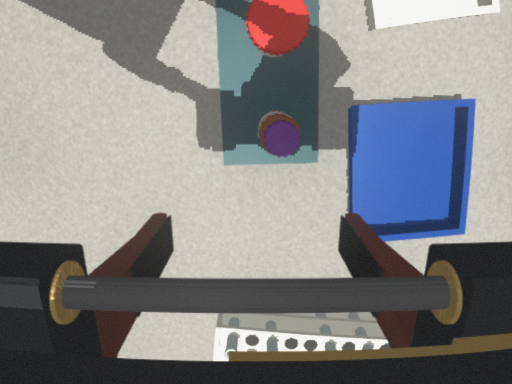

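The wrist view shows the purple cap at (282,139), the red lid at (278,23), and the blue tray on the right.

```bash
python3 - <<'E'
from meas import *
im=cv2.imread('pics/w1.png')[:,:,::-1].copy();H=hsv(im);c=vision.get_calibration('wrist')
print(H[139,282],H[23,278])
m,ce,a=blob(inr(H,120,165,60,35),(282,139)); print(ce,a,unproj([ce],c,.112), iou_fit(m,cyl(.0145,.1,.112),c,unproj([ce],c,.112)[0,:2]))
m,ce,a=blob(inr(H,-1,8,120,120),(278,23)); print(ce,a,unproj([ce],c,.078))
# blue tray
m,ce,a=blob(inr(H,100,125,100,90),(410,170))
r=cv2.minAreaRect(np.argwhere(m)[:,::-1].astype(np.float32)); b=cv2.boxPoints(r); q=unproj(b,c,.03); print(q.round(3),q.mean(0).round(4))
E
```

```text
[140 114 103] [  1 163 153]
[281.47246377 137.95748792] 1035 [[ 0.44956124 -0.17357928  0.112     ]] (array([ 0.44974851, -0.17403833]), np.float64(0.9521818038349247))
[277.22733762  24.01748751] 2802 [[ 0.44706168 -0.07888023  0.078     ]]
[[ 0.525 -0.144  0.03 ]
 [ 0.665 -0.139  0.03 ]
 [ 0.696 -0.304  0.03 ]
 [ 0.539 -0.304  0.03 ]] [ 0.6063 -0.2225  0.03  ]
```

>>> jog_arm([
  [100, [0.035, 0.022, 0], [0, 0, 0]],
  [100, [0.035, 0.022, 0.04], [0, 0, 0]],
  [100, [0.035, 0.022, 0.08], [0, 0, 0]],
  [100, [0.035, 0.022, 0.12], [0, 0, 0]],
  [100, [0.035, 0.022, 0.15], [0, 0, 0]],
  [100, [0.035, 0.022, 0.17], [0, 0, 0]],
  [100, [0.035, 0.022, 0.177], [0, 0, 0]],
  [100, [0.035, 0.022, 0.177], [0, 0, 0]],
])

```text
clock: 1.95
tcp_pos: [0.4484, -0.176, 0.0447]
orientation: [0.708, 0.706, -0.0, -0.001]
force: [-0.8, 0.0, 0.5]
grip_width: 0.0875
```

>>> jog_arm([
  [30, [0, 0, 0], [0, 0, 0]],
  [30, [0, 0, 0], [0, 0, 0]],
  [30, [0, 0, 0], [0, 0, 0]],
  [30, [0, 0, 0], [0, 0, 0]],
  [30, [0, 0, 0], [0, 0, 0]],
  [30, [0, 0, 0], [0, 0, 0]],
])

```text
clock: 2.55
tcp_pos: [0.4496, -0.1749, 0.0458]
orientation: [0.707, 0.707, 0.0, 0.0]
force: [-0.4, 0.9, 0.2]
grip_width: 0.0435
```

Closing.

>>> jog_arm([
  [0, [0, 0, 0], [0, 0, 0]],
  [0, [0, 0, 0], [0, 0, 0]],
  [0, [0, 0, 0], [0, 0, 0]],
  [0, [0, 0, 0], [0, 0, 0]],
])

```text
clock: 2.95
tcp_pos: [0.4495, -0.1749, 0.0456]
orientation: [0.707, 0.707, 0.0, -0.0]
force: [-0.4, 0.9, 0.3]
grip_width: 0.0379
```

>>> jog_arm([
  [0, [0, 0, -0.01], [0, 0, 0]],
  [0, [0, 0, -0.03], [0, 0, 0]],
  [0, [0, 0, -0.06], [0, 0, 0]],
  [0, [0, 0, -0.09], [0, 0, 0]],
  [0, [0, 0, -0.11], [0, 0, 0]],
  [0, [0, 0, -0.11], [0, 0, 0]],
])

```text
clock: 3.55
tcp_pos: [0.4509, -0.1756, 0.1598]
orientation: [0.707, 0.707, 0.001, 0.003]
force: [-0.1, -1.1, -0.6]
grip_width: 0.0375
```

>>> jog_arm([
  [0, [0.01, 0.02, 0], [0, 0, 0]],
  [0, [0.03, 0.05, 0], [0, 0, 0]],
  [0, [0.06, 0.08, 0], [0, 0, 0]],
  [0, [0.09, 0.11, 0], [0, 0, 0]],
  [0, [0.12, 0.14, 0], [0, 0, 0]],
  [0, [0.16, 0.16, 0], [0, 0, 0]],
  [0, [0.2, 0.174, 0], [0, 0, 0]],
  [0, [0.24, 0.174, 0], [0, 0, 0]],
])

```text
clock: 4.35
tcp_pos: [0.6239, 0.0667, 0.153]
orientation: [0.707, 0.707, -0.001, -0.001]
force: [0.5, 0.0, -0.7]
grip_width: 0.0379
```

>>> jog_arm([
  [0, [0.04, 0, 0], [0, 0, 0]],
  [0, [0.07, 0, 0], [0, 0, 0]],
  [0, [0.09, 0, 0], [0, 0, 0]],
  [0, [0.09, 0, 0], [0, 0, 0]],
  [0, [0.09, 0, 0], [0, 0, 0]],
])

```text
clock: 4.85
tcp_pos: [0.623, 0.1548, 0.1542]
orientation: [0.707, 0.707, -0.001, -0.0]
force: [-0.1, -1.4, -1.3]
grip_width: 0.0377
```

```bash
python3 - <<'E'
from meas import *
s=sensors.get_state(); print(s['tcp_pos'],s['orientation'],s['grip_width'])
c=vision.get_calibration('wrist'); im=vision.read_camera('wrist'); print(c)
cv2.imwrite('pics/w2.png',im[:,:,::-1])
im=vision.read_camera('side');cv2.imwrite('pics/s2.png',im[:,:,::-1])
E
```

```text
[0.6230396  0.15483818 0.1542315 ] [ 7.06859833e-01  7.07352810e-01 -1.03003567e-03 -3.43251088e-04] 0.037673597848767094
{'fx': 334.0797742762314, 'fy': 334.0797742762314, 'cx': 255.44360938811295, 'cy': 183.9797573611453, 'k1': -0.09733819059947414, 'R': array([[ 0.999998  ,  0.00100082, -0.00172926],
       [ 0.00141043, -0.96662809,  0.2561799 ],
       [-0.00141516, -0.25618183, -0.96662757]]), 't': array([-0.62398646,  0.13515845,  0.3646812 ])}
```

View pics/w2.png

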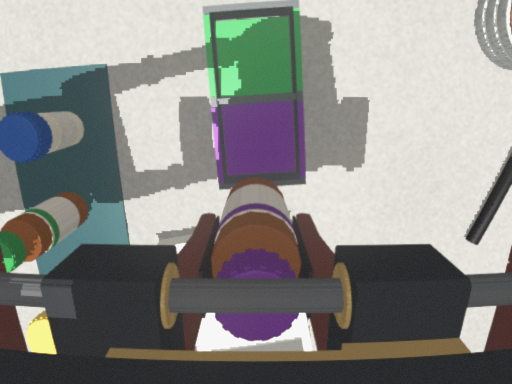

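View pics/s2.png

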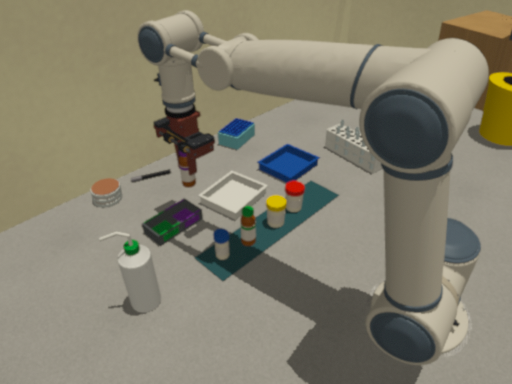

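The wrist view shows the rack's outer corners at about (205,10), (297,3), (219,188) and (306,184). The bottle is held upright in the centre.

```bash
python3 - <<'E'
from meas import *
im=cv2.imread('pics/w2.png')[:,:,::-1].copy();H=hsv(im)
cv2.imwrite('pics/w2z.png',cv2.resize(im[0:200,190:320,::-1],None,fx=3,fy=3))
c=vision.get_calibration('wrist')
q=unproj([(205,10),(297,3),(219,188),(306,184)],c,.035);print(q.round(4),q.mean(0))
e=(q[0]+q[1]-q[2]-q[3])/2; print(np.linalg.norm(e),np.arctan2(-e[0],e[1]), q.mean(0)-e/np.linalg.norm(e)*.036,q.mean(0)+e/np.linalg.norm(e)*.036)
E
```

```text
[[0.5846 0.2911 0.035 ]
 [0.6572 0.2962 0.035 ]
 [0.5923 0.1452 0.035 ]
 [0.6687 0.1488 0.035 ]] [0.62569887 0.22033371 0.035     ]
0.1469237233471223 0.06537987002967012 [0.62805087 0.18441063 0.035     ] [0.62334687 0.2562568  0.035     ]
```

View pics/w2z.png

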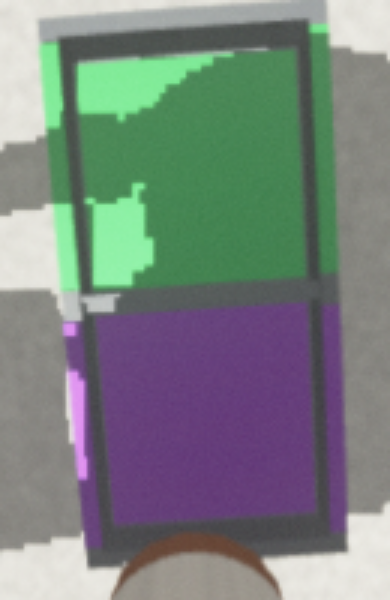

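>>> jog_arm([
  [0, [0.015, 0.004, 0], [0, 0, 0]],
  [0, [0.03, 0.004, 0], [0, 0, 0]],
  [0, [0.03, 0.004, 0.02], [0, 0, 0]],
  [0, [0.03, 0.004, 0.05], [0, 0, 0]],
  [0, [0.03, 0.004, 0.07], [0, 0, 0]],
  [0, [0.03, 0.004, 0.085], [0, 0, 0]],
  [0, [0.03, 0.004, 0.095], [0, 0, 0]],
  [0, [0.03, 0.004, 0.095], [0, 0, 0]],
])

```text
clock: 5.75
tcp_pos: [0.6269, 0.1852, 0.0591]
orientation: [0.707, 0.707, -0.001, -0.001]
force: [0.1, 0.3, -0.8]
grip_width: 0.0376
```

>>> jog_arm([
  [0, [0, 0, 0], [0, 0, 0]],
  [0, [0, 0, 0], [0, 0, 0]],
])

```text
clock: 5.95
tcp_pos: [0.6283, 0.1853, 0.0624]
orientation: [0.707, 0.707, 0.001, 0.001]
force: [-0.7, 0.2, -0.9]
grip_width: 0.0378
```

>>> jog_arm([
  [0, [0, 0, 0.004], [0, 0, 0]],
  [0, [0, 0, 0.008], [0, 0, 0]],
  [0, [0, 0, 0.009], [0, 0, 0]],
  [0, [0, 0, 0.009], [0, 0, 0]],
])

```text
clock: 6.35
tcp_pos: [0.6272, 0.185, 0.0511]
orientation: [0.707, 0.707, -0.0, -0.0]
force: [0.1, -0.7, -0.8]
grip_width: 0.0378
```

>>> jog_arm([
  [0, [0, 0, 0.001], [0, 0, 0]],
  [0, [0, 0, 0.002], [0, 0, 0]],
  [0, [0, 0, 0.002], [0, 0, 0]],
])

```text
clock: 6.65
tcp_pos: [0.6274, 0.1851, 0.0495]
orientation: [0.707, 0.707, -0.0, -0.0]
force: [0.2, -0.2, -1.5]
grip_width: 0.0377
```

>>> jog_arm([
  [0, [0, 0, 0.001], [0, 0, 0]],
  [0, [0, 0, 0.002], [0, 0, 0]],
  [0, [0, 0, 0.002], [0, 0, 0]],
])

```text
clock: 6.95
tcp_pos: [0.6276, 0.1851, 0.0487]
orientation: [0.707, 0.707, 0.0, 0.0]
force: [-1.9, 0.1, 5.0]
grip_width: 0.0375
```

>>> jog_arm([
  [55, [0, 0, 0], [0, 0, 0]],
  [65, [0, 0, 0], [0, 0, 0]],
  [80, [0, 0, 0], [0, 0, 0]],
  [80, [0, 0, 0], [0, 0, 0]],
  [80, [0, 0, 0], [0, 0, 0]],
])

```text
clock: 7.45
tcp_pos: [0.6274, 0.185, 0.0474]
orientation: [0.707, 0.707, -0.0, -0.0]
force: [-0.7, 0.2, 0.3]
grip_width: 0.07
```

>>> jog_arm([
  [90, [0, 0, -0.02], [0, 0, 0]],
  [100, [0, 0, -0.05], [0, 0, 0]],
  [100, [0, 0, -0.09], [0, 0, 0]],
  [100, [0, 0, -0.13], [0, 0, 0]],
  [100, [0, 0, -0.17], [0, 0, 0]],
  [100, [0, 0, -0.17], [0, 0, 0]],
])

```text
clock: 8.05
tcp_pos: [0.6294, 0.1855, 0.226]
orientation: [0.707, 0.707, 0.005, 0.003]
force: [-0.2, -0.6, -0.0]
grip_width: 0.0877
```

>>> jog_arm([
  [100, [-0.02, -0.04, 0], [0, 0, 0]],
  [100, [-0.045, -0.08, 0], [0, 0, 0]],
  [100, [-0.065, -0.12, 0], [0, 0, 0]],
  [100, [-0.085, -0.16, 0], [0, 0, 0]],
  [100, [-0.105, -0.194, 0], [0, 0, 0]],
  [100, [-0.105, -0.194, 0], [0, 0, 0]],
  [100, [-0.105, -0.194, 0], [0, 0, 0]],
])

```text
clock: 8.75
tcp_pos: [0.4334, 0.0799, 0.2177]
orientation: [0.707, 0.707, 0.001, 0.0]
force: [0.0, 0.1, -0.2]
grip_width: 0.0881
```

```bash
python3 - <<'E'
from meas import *
s=sensors.get_state(); print(s['tcp_pos'],s['orientation'],s['grip_width'])
c=vision.get_calibration('wrist'); im=vision.read_camera('wrist'); H=hsv(im)
cv2.imwrite('pics/w3.png',im[:,:,::-1])
g=proj([(.4335,.1157,.112)],c)[0]; b=proj([(.441,.1987,.078)],c)[0]
m,ce,a=blob(inr(H,50,80,80,40),g); print(g,ce,a,unproj([ce],c,.112), iou_fit(m,cyl(.0145,.1,.112),c,unproj([ce],c,.112)[0,:2]))
m,ce,a=blob(inr(H,100,118,100,60),b); print(b,ce,a,unproj([ce],c,.078))
im=vision.read_camera('top');cv2.imwrite('pics/t3.png',im[:,:,::-1])
E
```

```text
[0.43341496 0.07991214 0.21773084] [7.07368368e-01 7.06844597e-01 7.11489545e-04 4.49714270e-04] 0.08806852889222863
[253.96474547 139.58315413] [255.27569645 139.35350624] 1041 [[0.43455424 0.11588427 0.112     ]] (array([0.43456358, 0.1154107 ]), np.float64(0.9546221541496845))
[262.70875735  38.10341405] [264.83201941  40.69254093] 1649 [[0.44282311 0.19657054 0.078     ]]
```

View pics/w3.png

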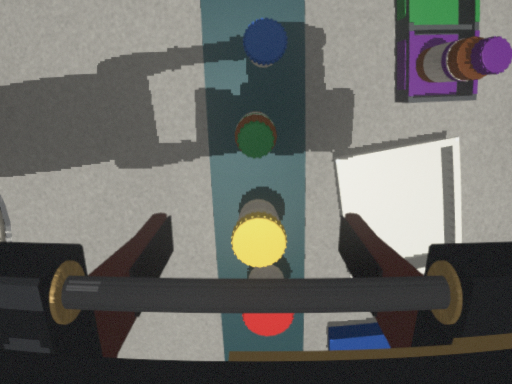

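View pics/t3.png

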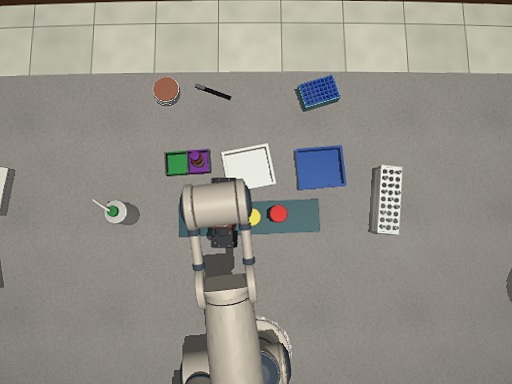

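The purple bottle stands upright in its bay, with its cap at (490,55). The green cap is at (255,139), which gives (0.4345, 0.1155) and agrees with the top camera.

>>> jog_arm([
  [100, [0.0355, 0.001, 0], [0, 0, 0]],
  [100, [0.0355, 0.001, 0.04], [0, 0, 0]],
  [100, [0.0355, 0.001, 0.08], [0, 0, 0]],
  [100, [0.0355, 0.001, 0.12], [0, 0, 0]],
  [100, [0.0355, 0.001, 0.15], [0, 0, 0]],
  [100, [0.0355, 0.001, 0.167], [0, 0, 0]],
  [100, [0.0355, 0.001, 0.173], [0, 0, 0]],
  [100, [0.0355, 0.001, 0.173], [0, 0, 0]],
])

```text
clock: 9.65
tcp_pos: [0.4344, 0.1158, 0.0436]
orientation: [0.707, 0.707, -0.001, -0.001]
force: [-0.1, 0.6, -0.1]
grip_width: 0.0875
```

>>> jog_arm([
  [50, [0, 0, 0], [0, 0, 0]],
  [46, [0, 0, 0], [0, 0, 0]],
  [46, [0, 0, 0], [0, 0, 0]],
  [46, [0, 0, 0], [0, 0, 0]],
  [0, [0, 0, 0], [0, 0, 0]],
  [0, [0, 0, 0], [0, 0, 0]],
  [0, [0, 0, 0], [0, 0, 0]],
  [0, [0, 0, 0], [0, 0, 0]],
])

```text
clock: 10.45
tcp_pos: [0.4344, 0.1155, 0.0447]
orientation: [0.707, 0.707, -0.0, -0.0]
force: [0.6, 0.6, 0.5]
grip_width: 0.0372
```

>>> jog_arm([
  [0, [0, 0, -0.01], [0, 0, 0]],
  [0, [0, 0, -0.03], [0, 0, 0]],
  [0, [0, 0, -0.06], [0, 0, 0]],
  [0, [0, 0, -0.09], [0, 0, 0]],
  [0, [0, 0, -0.115], [0, 0, 0]],
  [0, [0, 0, -0.115], [0, 0, 0]],
])

```text
clock: 11.05
tcp_pos: [0.4362, 0.1159, 0.1642]
orientation: [0.707, 0.707, 0.003, 0.002]
force: [0.9, -0.4, -0.5]
grip_width: 0.0376
```

>>> jog_arm([
  [0, [0.02, 0, 0], [0, 0, 0]],
  [0, [0.05, 0, 0], [0, 0, 0]],
  [0, [0.08, 0.01, 0], [0, 0, 0]],
  [0, [0.11, 0.03, 0], [0, 0, 0]],
  [0, [0.13, 0.06, 0], [0, 0, 0]],
  [0, [0.1415, 0.09, 0], [0, 0, 0]],
  [0, [0.1415, 0.12, 0], [0, 0, 0]],
  [0, [0.1415, 0.15, 0], [0, 0, 0]],
])

```text
clock: 11.85
tcp_pos: [0.5849, 0.2575, 0.1572]
orientation: [0.707, 0.707, -0.001, -0.001]
force: [0.6, 1.7, -0.3]
grip_width: 0.038
```

>>> jog_arm([
  [0, [0, 0.02, 0], [0, 0, 0]],
  [0, [0, 0.038, 0], [0, 0, 0]],
  [0, [0, 0.038, 0], [0, 0, 0]],
  [0, [0, 0.038, 0], [0, 0, 0]],
  [0, [0, 0.038, 0], [0, 0, 0]],
])

```text
clock: 12.35
tcp_pos: [0.6216, 0.2571, 0.1591]
orientation: [0.707, 0.707, -0.0, -0.0]
force: [-0.2, -0.6, -1.6]
grip_width: 0.0378
```

>>> jog_arm([
  [0, [0, 0, 0.02], [0, 0, 0]],
  [0, [0, 0, 0.05], [0, 0, 0]],
  [0, [0, 0, 0.075], [0, 0, 0]],
  [0, [0, 0, 0.09], [0, 0, 0]],
  [0, [0, 0, 0.1], [0, 0, 0]],
  [0, [0, 0, 0.107], [0, 0, 0]],
  [0, [0, 0, 0.107], [0, 0, 0]],
  [0, [0, 0, 0.107], [0, 0, 0]],
])

```text
clock: 13.15
tcp_pos: [0.623, 0.2573, 0.0539]
orientation: [0.707, 0.707, 0.001, 0.0]
force: [0.2, 0.8, -1.3]
grip_width: 0.0374
```

>>> jog_arm([
  [0, [0, 0, 0.001], [0, 0, 0]],
  [0, [0, 0, 0.002], [0, 0, 0]],
  [0, [0, 0, 0.002], [0, 0, 0]],
])

```text
clock: 13.45
tcp_pos: [0.6227, 0.2571, 0.0509]
orientation: [0.707, 0.707, 0.0, 0.0]
force: [0.3, 0.6, -2.1]
grip_width: 0.0377
```

>>> jog_arm([
  [0, [0, 0, 0.001], [0, 0, 0]],
  [0, [0, 0, 0.002], [0, 0, 0]],
  [0, [0, 0, 0.002], [0, 0, 0]],
])

```text
clock: 13.75
tcp_pos: [0.6224, 0.257, 0.0484]
orientation: [0.707, 0.707, -0.0, -0.0]
force: [-0.2, 0.9, -1.6]
grip_width: 0.0377
```

>>> jog_arm([
  [0, [0, 0, 0.001], [0, 0, 0]],
  [0, [0, 0, 0.001], [0, 0, 0]],
])

```text
clock: 13.95
tcp_pos: [0.6225, 0.2571, 0.0477]
orientation: [0.707, 0.707, 0.0, 0.0]
force: [-0.4, -0.1, -0.4]
grip_width: 0.0377
```

>>> jog_arm([
  [0, [0, 0, 0.001], [0, 0, 0]],
  [0, [0, 0, 0.001], [0, 0, 0]],
])

```text
clock: 14.15
tcp_pos: [0.6226, 0.2571, 0.0478]
orientation: [0.707, 0.707, 0.0, 0.0]
force: [-3.5, -0.7, 4.7]
grip_width: 0.0374
```

>>> jog_arm([
  [55, [0, 0, 0], [0, 0, 0]],
  [65, [0, 0, 0], [0, 0, 0]],
  [80, [0, 0, 0], [0, 0, 0]],
  [80, [0, 0, 0], [0, 0, 0]],
  [80, [0, 0, 0], [0, 0, 0]],
])

```text
clock: 14.65
tcp_pos: [0.6225, 0.257, 0.0464]
orientation: [0.707, 0.707, -0.0, -0.0]
force: [-0.2, 1.1, 0.6]
grip_width: 0.0699
```

>>> jog_arm([
  [90, [0, 0, -0.02], [0, 0, 0]],
  [100, [0, 0, -0.05], [0, 0, 0]],
  [100, [0, 0, -0.09], [0, 0, 0]],
  [100, [0, 0, -0.13], [0, 0, 0]],
  [100, [0, 0, -0.17], [0, 0, 0]],
  [100, [0, 0, -0.17], [0, 0, 0]],
])

```text
clock: 15.25
tcp_pos: [0.6244, 0.2577, 0.2253]
orientation: [0.707, 0.707, 0.006, 0.003]
force: [-0.1, 0.1, 0.4]
grip_width: 0.0877
```

>>> jog_arm([
  [100, [-0.29, -0.186, 0], [0, 0, 0]],
  [100, [-0.29, -0.186, 0], [0, 0, 0]],
  [100, [-0.29, -0.186, 0], [0, 0, 0]],
  [100, [-0.29, -0.186, 0], [0, 0, 0]],
  [100, [-0.29, -0.186, 0], [0, 0, 0]],
  [100, [-0.29, -0.186, 0], [0, 0, 0]],
  [100, [-0.29, -0.186, 0], [0, 0, 0]],
  [100, [-0.29, -0.186, 0], [0, 0, 0]],
])

```text
clock: 16.05
tcp_pos: [0.4345, -0.0364, 0.2168]
orientation: [0.709, 0.705, -0.0, 0.001]
force: [0.0, -0.2, -0.1]
grip_width: 0.0878
```

>>> jog_arm([
  [100, [0, 0, 0], [0, 0, 0]],
  [100, [0, 0, 0], [0, 0, 0]],
])

```text
clock: 16.25
tcp_pos: [0.4368, -0.0323, 0.2163]
orientation: [0.707, 0.707, 0.0, -0.0]
force: [0.2, 0.1, -0.6]
grip_width: 0.0876
```

```bash
cat > look.py <<'E'
from meas import *
import sys
n=sys.argv[1]; want=sys.argv[2:]
s=sensors.get_state(); print(s['tcp_pos'],s['orientation'],s['clock'])
c=vision.get_calibration('wrist'); im=vision.read_camera('wrist'); H=hsv(im)
cv2.imwrite(f'pics/w{n}.png',im[:,:,::-1])
guess=dict(yellow=(.436,.0104,.078),red=(.447,-.076,.078),blue=(.442,.197,.078))
rng=dict(yellow=(18,35,90,60),red=(-1,7,110,60),blue=(100,118,100,60))
for w in want:
    g=proj([guess[w]],c)[0]; R=.0195 if w=='blue' else .0277
    m,ce,a=blob(inr(H,*rng[w]),g); print(w,g,ce,a,unproj([ce],c,.078)[0], iou_fit(m,cyl(R,.064,.078),c,unproj([ce],c,.078)[0,:2]))
E
python3 look.py 4 yellow; python3 - <<'E'
from meas import *
a=vision.read_camera('side')[:,:,::-1];b=vision.read_camera('top')[:,:,::-1]
cv2.imwrite('pics/st4.png',np.hstack([cv2.resize(a[190:280,130:260],(520,360)),cv2.resize(b[140:190,155:225],(280,200),interpolation=cv2.INTER_LINEAR) if 0 else cv2.resize(b[130:200,160:214],(277,360))]))
E
```

```text
[ 0.43680884 -0.03231901  0.21627926] [ 7.06889152e-01  7.07324290e-01  1.13666449e-04 -2.50231884e-04] 16.25
yellow [253.37696613 127.30195075] [255.41231733 126.71433542] 2874 [0.4378196  0.01092424 0.078     ] (array([0.43784033, 0.01035636]), np.float64(0.9475102916502398))
```

View pics/st4.png

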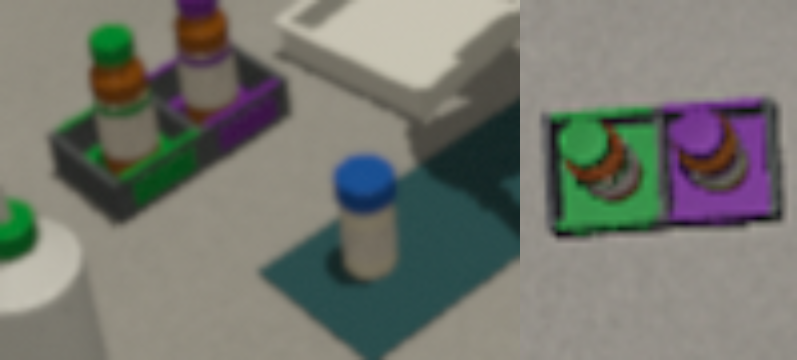

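View pics/w4.png

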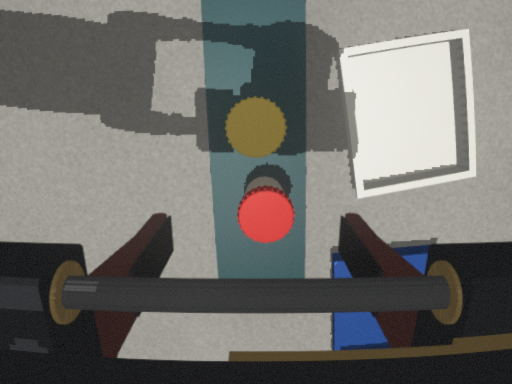

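Both bottles stand upright in bays of their own colour. The white tray's rim corners are at (340,48), (468,30), (475,175) and (358,197).

```bash
python3 - <<'E'
from h import *
c=vision.get_calibration('wrist')
q=unproj([(340,48),(468,30),(475,175),(358,197)],c,.03);print(q.round(3),q.mean(0))
E
```

```text
[[ 0.522  0.086  0.03 ]
 [ 0.656  0.11   0.03 ]
 [ 0.685 -0.043  0.03 ]
 [ 0.551 -0.069  0.03 ]] [0.60326644 0.02085659 0.03      ]
```

>>> jog_arm([
  [100, [0.043, 0.001, 0], [0, 0, 0]],
  [100, [0.043, 0.001, 0.04], [0, 0, 0]],
  [100, [0.043, 0.001, 0.08], [0, 0, 0]],
  [100, [0.043, 0.001, 0.12], [0, 0, 0]],
  [100, [0.043, 0.001, 0.15], [0, 0, 0]],
  [100, [0.043, 0.001, 0.165], [0, 0, 0]],
  [100, [0.043, 0.001, 0.171], [0, 0, 0]],
  [100, [0.043, 0.001, 0.171], [0, 0, 0]],
])

```text
clock: 17.2
tcp_pos: [0.4378, 0.0104, 0.0459]
orientation: [0.707, 0.707, -0.0, -0.0]
force: [0.9, -1.1, 1.0]
grip_width: 0.088
```

>>> jog_arm([
  [72, [0, 0, 0], [0, 0, 0]],
  [68, [0, 0, 0], [0, 0, 0]],
  [66, [0, 0, 0], [0, 0, 0]],
  [0, [0, 0, 0], [0, 0, 0]],
  [0, [0, 0, 0], [0, 0, 0]],
  [0, [0, 0, 0], [0, 0, 0]],
  [0, [0, 0, 0], [0, 0, 0]],
])

```text
clock: 17.9
tcp_pos: [0.4378, 0.01, 0.0461]
orientation: [0.707, 0.707, 0.0, 0.0]
force: [-0.9, -0.5, 3.1]
grip_width: 0.0536
```

>>> jog_arm([
  [0, [0, 0, -0.01], [0, 0, 0]],
  [0, [0, 0, -0.03], [0, 0, 0]],
  [0, [0, 0, -0.06], [0, 0, 0]],
  [0, [0, 0.01, -0.08], [0, 0, 0]],
  [0, [0.005, 0.04, -0.09], [0, 0, 0]],
  [0, [0.01, 0.07, -0.09], [0, 0, 0]],
  [0, [0.011, 0.11, -0.09], [0, 0, 0]],
  [0, [0.011, 0.14, -0.09], [0, 0, 0]],
])

```text
clock: 18.7
tcp_pos: [0.5791, 0.0213, 0.1358]
orientation: [0.707, 0.707, 0.0, 0.0]
force: [-0.7, -0.3, -1.0]
grip_width: 0.0533
```

>>> jog_arm([
  [0, [0, 0.015, 0], [0, 0, 0]],
  [0, [0, 0.025, 0], [0, 0, 0]],
  [0, [0, 0.025, 0], [0, 0, 0]],
  [0, [0, 0.025, 0], [0, 0, 0]],
  [0, [0, 0.025, 0], [0, 0, 0]],
])

```text
clock: 19.2
tcp_pos: [0.6019, 0.0211, 0.136]
orientation: [0.707, 0.707, 0.0, 0.0]
force: [-0.6, -0.2, -1.1]
grip_width: 0.053
```

>>> jog_arm([
  [0, [0, 0, 0.02], [0, 0, 0]],
  [0, [0, 0, 0.045], [0, 0, 0]],
  [0, [0, 0, 0.065], [0, 0, 0]],
  [0, [0, 0, 0.077], [0, 0, 0]],
  [0, [0, 0, 0.083], [0, 0, 0]],
  [0, [0, 0, 0.084], [0, 0, 0]],
  [0, [0, 0, 0.084], [0, 0, 0]],
  [0, [0, 0, 0.084], [0, 0, 0]],
])

```text
clock: 20.0
tcp_pos: [0.6032, 0.021, 0.053]
orientation: [0.707, 0.707, 0.001, 0.001]
force: [-0.0, -0.8, -0.7]
grip_width: 0.0534
```

>>> jog_arm([
  [0, [0, 0, 0.001], [0, 0, 0]],
  [0, [0, 0, 0.002], [0, 0, 0]],
  [0, [0, 0, 0.002], [0, 0, 0]],
])

```text
clock: 20.3
tcp_pos: [0.6025, 0.0211, 0.0496]
orientation: [0.707, 0.707, -0.0, -0.0]
force: [1.0, -0.1, -1.6]
grip_width: 0.0534
```

>>> jog_arm([
  [0, [0, 0, 0.001], [0, 0, 0]],
  [0, [0, 0, 0.001], [0, 0, 0]],
])

```text
clock: 20.5
tcp_pos: [0.6024, 0.0211, 0.0484]
orientation: [0.707, 0.707, -0.0, -0.0]
force: [0.5, 0.6, -0.0]
grip_width: 0.0531
```

>>> jog_arm([
  [0, [0, 0, 0.001], [0, 0, 0]],
  [0, [0, 0, 0.001], [0, 0, 0]],
])

```text
clock: 20.7
tcp_pos: [0.6025, 0.0211, 0.0481]
orientation: [0.707, 0.707, 0.0, 0.0]
force: [-1.0, 0.1, 3.1]
grip_width: 0.0537
```

>>> jog_arm([
  [0, [0, 0, 0.0005], [0, 0, 0]],
  [0, [0, 0, 0.0005], [0, 0, 0]],
])

```text
clock: 20.9
tcp_pos: [0.6025, 0.0211, 0.0481]
orientation: [0.707, 0.707, 0.0, 0.0]
force: [-2.8, 0.3, 4.9]
grip_width: 0.0536
```

>>> jog_arm([
  [70, [0, 0, 0], [0, 0, 0]],
  [80, [0, 0, 0], [0, 0, 0]],
  [90, [0, 0, 0], [0, 0, 0]],
  [90, [0, 0, 0], [0, 0, 0]],
  [90, [0, 0, 0], [0, 0, 0]],
])

```text
clock: 21.4
tcp_pos: [0.6024, 0.0211, 0.0469]
orientation: [0.707, 0.707, -0.0, -0.0]
force: [0.4, 0.4, -0.6]
grip_width: 0.0791
```

>>> jog_arm([
  [90, [0, 0, -0.02], [0, 0, 0]],
  [100, [0, 0, -0.05], [0, 0, 0]],
  [100, [0, 0, -0.09], [0, 0, 0]],
  [100, [0, 0, -0.13], [0, 0, 0]],
  [100, [0, 0, -0.17], [0, 0, 0]],
  [100, [0, 0, -0.17], [0, 0, 0]],
])

```text
clock: 22.0
tcp_pos: [0.6046, 0.021, 0.225]
orientation: [0.707, 0.707, 0.004, 0.004]
force: [0.4, -0.1, 0.4]
grip_width: 0.088
```

>>> jog_arm([
  [100, [-0.141, -0.155, 0], [0, 0, 0]],
  [100, [-0.141, -0.155, 0], [0, 0, 0]],
  [100, [-0.141, -0.155, 0], [0, 0, 0]],
  [100, [-0.141, -0.155, 0], [0, 0, 0]],
  [100, [-0.141, -0.155, 0], [0, 0, 0]],
  [100, [-0.141, -0.155, 0], [0, 0, 0]],
  [100, [-0.141, -0.155, 0], [0, 0, 0]],
  [100, [-0.141, -0.155, 0], [0, 0, 0]],
])

```text
clock: 22.8
tcp_pos: [0.4483, -0.1191, 0.2166]
orientation: [0.707, 0.708, 0.0, -0.0]
force: [-0.1, -0.0, -0.2]
grip_width: 0.0878
```

```bash
python3 look.py 5 red
```

```text
[ 0.44825686 -0.11909019  0.21662515] [ 7.06592581e-01  7.07620481e-01  2.45891317e-05 -4.22764598e-04] 22.8
red [252.99002064 126.88898816] [253.78287572 124.30093931] 2768 [ 0.44770811 -0.07369742  0.078     ] (array([ 0.44754281, -0.07441144]), np.float64(0.9175756243646455))
```

View pics/w5.png

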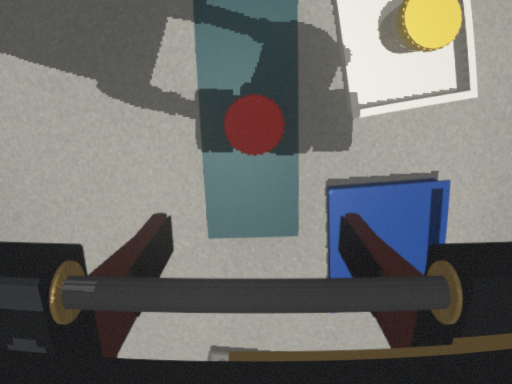

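The red lid is at (254,124), giving (0.4476, -0.0741). The yellow cup stands upright in the white tray at (430,20).

>>> jog_arm([
  [100, [0.045, -0.001, 0], [0, 0, 0]],
  [100, [0.045, -0.001, 0.04], [0, 0, 0]],
  [100, [0.045, -0.001, 0.08], [0, 0, 0]],
  [100, [0.045, -0.001, 0.12], [0, 0, 0]],
  [100, [0.045, -0.001, 0.15], [0, 0, 0]],
  [100, [0.045, -0.001, 0.165], [0, 0, 0]],
  [100, [0.045, -0.001, 0.171], [0, 0, 0]],
  [100, [0.045, -0.001, 0.171], [0, 0, 0]],
])

```text
clock: 23.65
tcp_pos: [0.4468, -0.0747, 0.0463]
orientation: [0.707, 0.707, -0.0, -0.0]
force: [0.3, -0.5, 0.1]
grip_width: 0.0879
```

>>> jog_arm([
  [72, [0, 0, 0], [0, 0, 0]],
  [68, [0, 0, 0], [0, 0, 0]],
  [66, [0, 0, 0], [0, 0, 0]],
  [0, [0, 0, 0], [0, 0, 0]],
  [0, [0, 0, 0], [0, 0, 0]],
  [0, [0, 0, 0], [0, 0, 0]],
  [0, [0, 0, 0], [0, 0, 0]],
])

```text
clock: 24.35
tcp_pos: [0.4468, -0.075, 0.0466]
orientation: [0.707, 0.707, 0.0, 0.0]
force: [-0.0, 0.8, 3.0]
grip_width: 0.0537
```

>>> jog_arm([
  [0, [0, 0, -0.01], [0, 0, 0]],
  [0, [0, 0, -0.03], [0, 0, 0]],
  [0, [0, 0, -0.06], [0, 0, 0]],
  [0, [-0.01, 0.01, -0.08], [0, 0, 0]],
  [0, [-0.03, 0.03, -0.09], [0, 0, 0]],
  [0, [-0.06, 0.05, -0.09], [0, 0, 0]],
  [0, [-0.09, 0.08, -0.09], [0, 0, 0]],
  [0, [-0.12, 0.11, -0.09], [0, 0, 0]],
])

```text
clock: 25.15
tcp_pos: [0.5574, -0.1961, 0.1366]
orientation: [0.707, 0.707, 0.0, 0.0]
force: [-0.8, 0.5, -0.2]
grip_width: 0.0533
```

>>> jog_arm([
  [0, [-0.03, 0.03, 0], [0, 0, 0]],
  [0, [-0.05, 0.045, 0], [0, 0, 0]],
  [0, [-0.059, 0.049, 0], [0, 0, 0]],
  [0, [-0.059, 0.049, 0], [0, 0, 0]],
  [0, [-0.059, 0.049, 0], [0, 0, 0]],
  [0, [-0.059, 0.049, 0], [0, 0, 0]],
])

```text
clock: 25.75
tcp_pos: [0.6051, -0.2529, 0.1367]
orientation: [0.707, 0.707, 0.0, 0.0]
force: [-0.2, 0.4, -1.1]
grip_width: 0.0532
```

>>> jog_arm([
  [0, [0, 0, 0.02], [0, 0, 0]],
  [0, [0, 0, 0.045], [0, 0, 0]],
  [0, [0, 0, 0.065], [0, 0, 0]],
  [0, [0, 0, 0.077], [0, 0, 0]],
  [0, [0, 0, 0.083], [0, 0, 0]],
  [0, [0, 0, 0.085], [0, 0, 0]],
  [0, [0, 0, 0.085], [0, 0, 0]],
  [0, [0, 0, 0.085], [0, 0, 0]],
])

```text
clock: 26.55
tcp_pos: [0.6061, -0.2542, 0.0525]
orientation: [0.707, 0.707, 0.0, 0.001]
force: [0.3, -0.9, -1.3]
grip_width: 0.0539
```

>>> jog_arm([
  [0, [0, 0, 0.001], [0, 0, 0]],
  [0, [0, 0, 0.002], [0, 0, 0]],
  [0, [0, 0, 0.002], [0, 0, 0]],
])

```text
clock: 26.85
tcp_pos: [0.6055, -0.254, 0.0492]
orientation: [0.707, 0.707, 0.0, 0.0]
force: [-0.5, -0.0, -1.4]
grip_width: 0.0537
```

>>> jog_arm([
  [0, [0, 0, 0.001], [0, 0, 0]],
  [0, [0, 0, 0.001], [0, 0, 0]],
])

```text
clock: 27.05
tcp_pos: [0.6056, -0.254, 0.0487]
orientation: [0.707, 0.707, 0.0, 0.0]
force: [-0.8, 0.3, 1.5]
grip_width: 0.0532
```

>>> jog_arm([
  [0, [0, 0, 0.001], [0, 0, 0]],
  [0, [0, 0, 0.001], [0, 0, 0]],
])

```text
clock: 27.25
tcp_pos: [0.6056, -0.2541, 0.0486]
orientation: [0.707, 0.707, 0.0, 0.0]
force: [-3.6, 1.2, 6.2]
grip_width: 0.0529
```

>>> jog_arm([
  [70, [0, 0, 0], [0, 0, 0]],
  [80, [0, 0, 0], [0, 0, 0]],
  [90, [0, 0, 0], [0, 0, 0]],
  [90, [0, 0, 0], [0, 0, 0]],
  [90, [0, 0, 0], [0, 0, 0]],
])

```text
clock: 27.75
tcp_pos: [0.6054, -0.2539, 0.0469]
orientation: [0.707, 0.707, -0.0, -0.0]
force: [-0.1, 0.5, -0.2]
grip_width: 0.0791
```

>>> jog_arm([
  [90, [0, 0, -0.02], [0, 0, 0]],
  [100, [0, 0, -0.05], [0, 0, 0]],
  [100, [0, 0, -0.09], [0, 0, 0]],
  [100, [0, 0, -0.13], [0, 0, 0]],
  [100, [0, 0, -0.17], [0, 0, 0]],
  [100, [0, 0, -0.17], [0, 0, 0]],
])

```text
clock: 28.35
tcp_pos: [0.6073, -0.2548, 0.2255]
orientation: [0.707, 0.707, 0.002, 0.006]
force: [0.3, -0.2, 0.5]
grip_width: 0.0878
```

>>> jog_arm([
  [100, [0.409, -0.164, 0], [0, 0, 0]],
  [100, [0.409, -0.164, 0], [0, 0, 0]],
  [100, [0.409, -0.164, 0], [0, 0, 0]],
  [100, [0.409, -0.164, 0], [0, 0, 0]],
  [100, [0.409, -0.164, 0], [0, 0, 0]],
  [100, [0.409, -0.164, 0], [0, 0, 0]],
  [100, [0.409, -0.164, 0], [0, 0, 0]],
  [100, [0.409, -0.164, 0], [0, 0, 0]],
])

```text
clock: 29.15
tcp_pos: [0.4554, 0.1189, 0.2166]
orientation: [0.707, 0.707, 0.0, -0.0]
force: [0.4, 0.8, -0.3]
grip_width: 0.0877
```

>>> jog_arm([
  [100, [0, 0, 0], [0, 0, 0]],
  [100, [0, 0, 0], [0, 0, 0]],
  [100, [0, 0, 0], [0, 0, 0]],
])

```text
clock: 29.45
tcp_pos: [0.4569, 0.1165, 0.2168]
orientation: [0.707, 0.707, -0.0, 0.0]
force: [-0.1, -0.5, -0.0]
grip_width: 0.0883
```

```bash
python3 look.py 6 blue; python3 - <<'E'
from h import *
b=vision.read_camera('top')[:,:,::-1]; cv2.imwrite('pics/t6.png',cv2.resize(b[130:250,155:355],(800,480)))
E
```

```text
[0.45690763 0.11648297 0.21675115] [ 7.07396811e-01  7.06816559e-01 -3.03813014e-04  1.03900957e-04] 29.45
blue [237.09633883  83.67430827] [238.24310455  83.72354073] 1559 [0.44299986 0.19695448 0.078     ] (array([0.44296968, 0.19678116]), np.float64(0.9598050320941888))
```

View pics/w6.png

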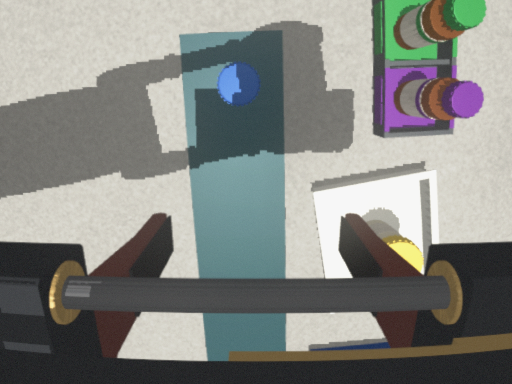

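View pics/t6.png

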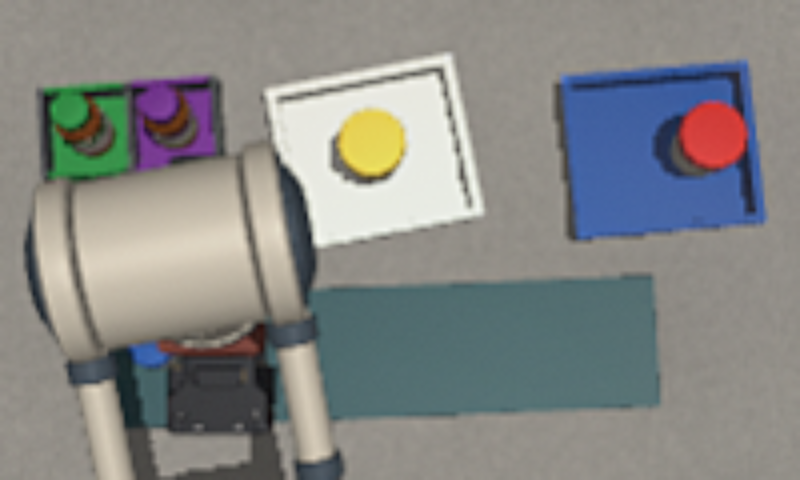

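All the placed specimens look upright. The blue cap is at (238,84), giving (0.443, 0.197), which matches the earlier fix.

>>> jog_arm([
  [100, [0.045, -0.008, 0], [0, 0, 0]],
  [100, [0.08, -0.014, 0], [0, 0, 0]],
  [100, [0.08, -0.014, 0.05], [0, 0, 0]],
  [100, [0.08, -0.014, 0.1], [0, 0, 0]],
  [100, [0.08, -0.014, 0.14], [0, 0, 0]],
  [100, [0.08, -0.014, 0.165], [0, 0, 0]],
  [100, [0.08, -0.014, 0.171], [0, 0, 0]],
  [100, [0.08, -0.014, 0.171], [0, 0, 0]],
])

```text
clock: 30.35
tcp_pos: [0.4427, 0.1963, 0.0455]
orientation: [0.708, 0.706, -0.001, -0.0]
force: [-0.2, -0.5, -0.1]
grip_width: 0.088
```

>>> jog_arm([
  [55, [0, 0, 0], [0, 0, 0]],
  [50, [0, 0, 0], [0, 0, 0]],
  [47, [0, 0, 0], [0, 0, 0]],
  [47, [0, 0, 0], [0, 0, 0]],
  [0, [0, 0, 0], [0, 0, 0]],
  [0, [0, 0, 0], [0, 0, 0]],
  [0, [0, 0, 0], [0, 0, 0]],
  [0, [0, 0, 0], [0, 0, 0]],
])

```text
clock: 31.15
tcp_pos: [0.4426, 0.1974, 0.0462]
orientation: [0.707, 0.707, 0.0, -0.0]
force: [0.5, 0.9, 0.9]
grip_width: 0.0362
```

>>> jog_arm([
  [0, [0, 0, -0.01], [0, 0, 0]],
  [0, [0, 0, -0.03], [0, 0, 0]],
  [0, [0, 0, -0.06], [0, 0, 0]],
  [0, [0, 0, -0.09], [0, 0, 0]],
  [0, [-0.02, 0.01, -0.11], [0, 0, 0]],
  [0, [-0.05, 0.025, -0.11], [0, 0, 0]],
  [0, [-0.09, 0.04, -0.11], [0, 0, 0]],
  [0, [-0.13, 0.055, -0.11], [0, 0, 0]],
])

```text
clock: 31.95
tcp_pos: [0.4981, 0.0662, 0.1572]
orientation: [0.707, 0.708, 0.0, 0.0]
force: [1.3, -0.8, -0.3]
grip_width: 0.0367
```

>>> jog_arm([
  [0, [-0.04, 0.015, 0], [0, 0, 0]],
  [0, [-0.08, 0.03, 0], [0, 0, 0]],
  [0, [-0.12, 0.05, 0], [0, 0, 0]],
  [0, [-0.16, 0.07, 0], [0, 0, 0]],
  [0, [-0.2, 0.085, 0], [0, 0, 0]],
  [0, [-0.23, 0.095, 0], [0, 0, 0]],
  [0, [-0.25, 0.102, 0], [0, 0, 0]],
  [0, [-0.253, 0.102, 0], [0, 0, 0]],
])

```text
clock: 32.75
tcp_pos: [0.5997, -0.188, 0.1559]
orientation: [0.708, 0.706, -0.0, -0.0]
force: [-0.3, 0.2, -1.1]
grip_width: 0.0366
```

>>> jog_arm([
  [0, [0, 0, 0], [0, 0, 0]],
  [0, [0, 0, 0], [0, 0, 0]],
  [0, [0, 0, 0], [0, 0, 0]],
])

```text
clock: 33.05
tcp_pos: [0.5996, -0.1844, 0.1566]
orientation: [0.707, 0.708, 0.0, 0.0]
force: [1.0, -0.0, -0.5]
grip_width: 0.0366
```

Contact is expected at about 0.048.

>>> jog_arm([
  [0, [0, 0, 0.03], [0, 0, 0]],
  [0, [0, 0, 0.06], [0, 0, 0]],
  [0, [0, 0, 0.08], [0, 0, 0]],
  [0, [0, 0, 0.095], [0, 0, 0]],
  [0, [0, 0, 0.102], [0, 0, 0]],
  [0, [0, 0, 0.105], [0, 0, 0]],
  [0, [0, 0, 0.105], [0, 0, 0]],
  [0, [0, 0, 0.105], [0, 0, 0]],
])

```text
clock: 33.85
tcp_pos: [0.6003, -0.1859, 0.0526]
orientation: [0.707, 0.707, 0.0, 0.001]
force: [0.8, 0.5, -0.1]
grip_width: 0.0365
```

>>> jog_arm([
  [0, [0, 0, 0.001], [0, 0, 0]],
  [0, [0, 0, 0.002], [0, 0, 0]],
  [0, [0, 0, 0.002], [0, 0, 0]],
])

```text
clock: 34.15
tcp_pos: [0.5997, -0.1858, 0.0493]
orientation: [0.707, 0.707, 0.0, 0.0]
force: [0.9, 0.2, -1.6]
grip_width: 0.0366
```

>>> jog_arm([
  [0, [0, 0, 0.001], [0, 0, 0]],
  [0, [0, 0, 0.001], [0, 0, 0]],
])

```text
clock: 34.35
tcp_pos: [0.5997, -0.1857, 0.0482]
orientation: [0.707, 0.707, 0.0, 0.0]
force: [0.1, -0.5, -0.4]
grip_width: 0.0362
```

>>> jog_arm([
  [0, [0, 0, 0.001], [0, 0, 0]],
  [0, [0, 0, 0.001], [0, 0, 0]],
])

```text
clock: 34.55
tcp_pos: [0.5997, -0.1858, 0.0482]
orientation: [0.707, 0.707, 0.0, 0.0]
force: [-2.2, -0.6, 5.3]
grip_width: 0.0364
```

>>> jog_arm([
  [55, [0, 0, 0], [0, 0, 0]],
  [65, [0, 0, 0], [0, 0, 0]],
  [80, [0, 0, 0], [0, 0, 0]],
  [80, [0, 0, 0], [0, 0, 0]],
  [80, [0, 0, 0], [0, 0, 0]],
])

```text
clock: 35.05
tcp_pos: [0.5995, -0.1856, 0.0469]
orientation: [0.707, 0.707, -0.0, -0.0]
force: [-0.1, -0.3, -0.6]
grip_width: 0.0697
```

>>> jog_arm([
  [80, [0, 0, -0.02], [0, 0, 0]],
  [80, [0, 0, -0.05], [0, 0, 0]],
  [80, [0, 0, -0.09], [0, 0, 0]],
  [80, [0, 0, -0.13], [0, 0, 0]],
  [80, [0, 0, -0.17], [0, 0, 0]],
  [80, [0, 0, -0.17], [0, 0, 0]],
])

```text
clock: 35.65
tcp_pos: [0.6015, -0.1864, 0.2253]
orientation: [0.707, 0.707, 0.003, 0.005]
force: [-0.2, -0.3, -0.4]
grip_width: 0.0704
```

>>> jog_arm([
  [80, [0.12, -0.2, 0], [0, 0, 0]],
  [80, [0.12, -0.2, 0], [0, 0, 0]],
  [80, [0.12, -0.2, 0], [0, 0, 0]],
  [80, [0.12, -0.2, 0], [0, 0, 0]],
  [80, [0.12, -0.2, 0], [0, 0, 0]],
  [80, [0.12, -0.2, 0], [0, 0, 0]],
  [80, [0.12, -0.2, 0], [0, 0, 0]],
  [80, [0.12, -0.2, 0], [0, 0, 0]],
])

```text
clock: 36.45
tcp_pos: [0.4003, -0.0661, 0.2167]
orientation: [0.707, 0.707, -0.0, -0.0]
force: [0.7, -0.0, 0.2]
grip_width: 0.0703
```

>>> jog_arm([
  [80, [0, 0, 0], [0, 0, 0]],
  [80, [0, 0, 0], [0, 0, 0]],
  [80, [0, 0, 0], [0, 0, 0]],
])

```text
clock: 36.75
tcp_pos: [0.4, -0.066, 0.2167]
orientation: [0.707, 0.707, -0.0, -0.001]
force: [0.0, -0.3, -0.6]
grip_width: 0.0702
```

```bash
python3 - <<'E'
from meas import *
im=vision.read_camera('top');a=vision.read_camera('side')
cv2.imwrite('pics/t7.png',cv2.resize(im[130:250,155:355,::-1],(800,480)));cv2.imwrite('pics/s7.png',a[:,:,::-1])
H=hsv(im);c=vision.get_calibration('top')
T=dict(green=(.622,.257,.115),purple=(.627,.185,.115),yellow=(.603,.021,.08),red=(.606,-.254,.08),blue=(.600,-.186,.08))
for n,X in T.items():
    g=proj([X],c)[0]; _,r,R,z0,z1=CAPS[n]; m=inr(H,*r)
    if n in('green','purple','blue'):
        # bright cap against same coloured floor: erode by window
        w=np.zeros(m.shape,bool);w[int(g[1])-8:int(g[1])+9,int(g[0])-8:int(g[0])+9]=1; m=m&w&(H[...,2]>175)
    try:
        m,ce,ar=blob(m,g); print(n,'exp',g.round(1),'seen',ce.round(1),ar,unproj([ce],c,X[2])[0].round(3))
    except Exception as e: print(n,e)
print(sensors.get_state()['tcp_pos'],sensors.get_state()['clock'])
E
```

```text
green attempt to get argmin of an empty sequence
purple attempt to get argmin of an empty sequence
yellow exp [247.8 164.2] seen [247.5 165.1] 226 [0.6   0.022 0.08 ]
red exp [333.6 162.8] seen [332.8 163.4] 207 [ 0.604 -0.251  0.08 ]
blue exp [312.6 164.7] seen [312.6 167. ] 31 [ 0.592 -0.186  0.08 ]
[ 0.39980714 -0.06585293  0.2168847 ] 36.85
```

View pics/t7.png

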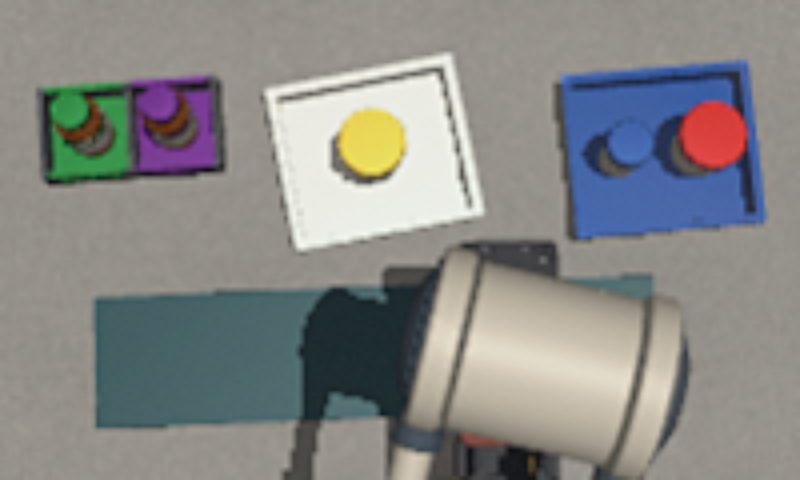

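View pics/s7.png

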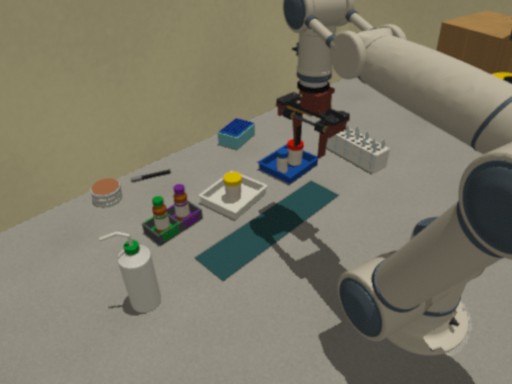

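The top view shows the green cap at about zoom (74,108) and the purple cap at (161,102), both in their own bays. The yellow cup is in the white tray, and the red cup and blue pot are in the blue tray. I'll check the two bottle caps numerically, then sign off.

```bash
python3 - <<'E'
from h import *
from plant import workorder
c=vision.get_calibration('top')
q=unproj([(155+74/4-.4,130+108/4-.4),(155+161/4-.4,130+102/4-.4)],c,.115); print(q)
ok=np.hypot(*(q[:,:2]-[[.622,.257],[.627,.185]]).T); print(ok)
if (ok<.012).all(): workorder.sign_off(); print('signed')
E
```

```text
[[0.62205426 0.25290281 0.115     ]
 [0.6262663  0.18515839 0.115     ]]
[0.00409755 0.0007506 ]
the job is handed in; nothing more can be done
signed
```

All five specimens are sorted, and I handed the job in at about 37 s of the 120 s allowed; the hand-in reports no verdict. I placed the purple bottle and then the green bottle in the rack first. Then came the yellow cup in the white tray, and the red cup and blue pot in the blue tray. I lowered each one slowly until the wrist felt the floor (about 5 N), then released it.

**Last checks:**
- **Bottles:** in the top view the green cap is about 4 mm and the purple cap about 1 mm from its bay centre. I read these cap positions by eye, because automatic detection failed against floors of the same colour.
- **Yellow and red cups:** both are within about 4 mm of where I meant to place them.
- **Blue pot:** the automatic reading is about 8 mm off the gripper's release position. Only part of the cap could be detected against the blue tray, so I trust the release position. Either way it is within the limits.
- **Overall:** in the final pictures all five stand upright. The gripper is open and clear of everything, and the wash bottle and tube rack look unmoved by eye.

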